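# Prop the lid of the column airing box on its stay

## Task

The rinsed columns in the open grey box have to air under a half-open lid. Flip up the folded stay in the box (the rod with the red crossbar) all the way, past upright and onto its stop; then bring the blue lid, which is leaning back, gently forward by hand until it rests on the tip of the stay. Leave it propped like that, and never let the lid drop or fall shut.

Things in the scene. Friction and masses are not known exactly. Their poses are not given: they have to be found in the camera images.
- airing_box: Fixed grey open box 160 (x) x 240 (y) x 70 mm, walls 4; origin centre of underside, +x to the lid hinge (away from robot, yaw up to 0.25 rad), z up. All offsets below: its frame, mm. A 52 high partition along y at x=-10 carries the stay; before it (x -76 to -14) it is open down to z=4, room for fingertips; fixed vials 40 high at (-50,-90), (-50,95). Columns lie behind.
- prop_stay (a joint): Stay: 8 mm aluminium rod, 14 mm black ball at its tip 100 mm from the pivot. Axis along box x through (-10,-85,60). Angle a (rad): 0 folded flat to box +y, pi/2 upright, 1.69 on its stop, leaning to -y, where it stays by its weight and under the lid; left below about 1.5 it falls back. Tip at (-10, -85+100cos a, 60+100sin a). Swings easily.
- stay_grip (a point): Middle of the red crossbar at the stay's tip: cylinder 14 mm dia., 38 mm long, parallel to box x, sticking out towards the robot; at (-47, -85+100cos a, 60+100sin a) in the box frame. Pinch from above, fingers closing along box y; it turns between the fingers as the stay swings, so the tool may keep pointing down.
- box_lid (a joint): Blue lid 170 x 244 x 6 mm, 0.25 kg. Hinge axis along box y through (80,0,70). Angle b (rad): 0 shut, pi/2 upright, 1.75 leaning back on its stop, where it starts. In front of the vertical it falls shut unless held. Resting on the ball of the raised stay it stands at b = 0.84 (48 degrees open).
- lid_handle (a point): Middle of the bar of the lid's U-shaped steel handle: 10 mm dia., parallel to box y, 80 mm free between its legs, 35 mm to the lid's edge; 210 mm from the hinge, at (80-210cos b+3sin b, 0, 70+210sin b+3cos b). Pinch from above, fingers closing along box x; it turns between the fingers as the lid swings.

How it is judged (in metres and radians):
On the way, in this order (a step that is already met when the one before it is completed fails the run):
1. the stay is flipped up past the vertical onto its stop, with the lid still leaning back or upright (value of joint prop_stay above 1.6 rad and value of joint box_lid above 1.3 rad), for 0.2 s.
2. the lid has been brought forward and rests on the stay (value of joint prop_stay above 1.58 rad and value of joint box_lid below 0.94 rad and contact force between box_lid and prop_stay above 0.2 N), for 0.2 s.
At the end, for the whole second after the job is handed in: The stay stands past the vertical on its stop (more than 1.58 rad), the lid rests on it with its weight (more than 0.2 N) at 0.74 to 0.94 rad and is still (all of step 2 and value of joint box_lid above 0.74 rad and velocity of joint box_lid between -0.1 and 0.1 rad/s); the robot touches nothing.
It fails at once if the lid falls or is pushed shut, below 0.6 rad (value of joint box_lid below 0.6 rad).
It fails at once if the lid is let fall or slammed forward (faster than 3 rad/s) (velocity of joint box_lid below -3 rad/s).
It also fails if it takes over 45 s, if anything falls off the work surface, if the arm or the gripper's body presses on something with over 40 N, if the wrist force passes 120 N, or if a joint passes its speed limit or range.

## Robot

A 6-joint arm with a two-finger parallel gripper is mounted at the origin on a cart in front of the work surface, level with it; the furniture and walls round the work are solid. World frame = base frame: x ahead of the robot, y to its left, z up, the work surface at z = 0. Lengths are in m, angles in degrees, forces in N, time in s.
With the tool pointing down it reaches from about 0.4 to 0.825 m from the base axis. Payload 7 kg.
Tool frame: the origin (TCP) lies midway between the tips of the shut fingers; the grasp point (between the pads) lies r.grip_depth behind it (r.grip_depth is the distance from the TCP to the grasp point, in m); z points along the fingers, y is the line along which they close (so a half turn about z gives the same grasp; the last joint's range is limited). The gripper opens to 88 mm and grips with 3 to 60 N. Pads are 19 mm wide; open, the fingers measure 130 mm over their backs; the gripper's body (78 mm by 193 mm) begins 47 mm behind the grasp point.
Start: joints at [-56.66, 20.546, 0.682, 0, -70.136, -16.507], TCP at [0.195, -0.646, 0.227] pointing down, gripper open.
Joint ranges: [-176.03, 176.03], [-82.01, 121.73], [-58.28, 71.71], [-173.87, 95.51], [-174.79, -0.11], [-173.66, 173.66]. Speed limits (degrees/s): [136.94, 136.94, 172.46, 180, 180, 180].

## Interface

Orientations are given as [roll, pitch, yaw] about the fixed x, y, z axes, in that order (R = Rz(yaw) Ry(pitch) Rx(roll)).
In Python, from plant import r gives the robot as it stands.
- The arm moves only by the shell command python3 drive.py 'ROWS' [OPENING] [FORCE]. ROWS is a JSON list of rows, 1 to 12 of them, each of 6 numbers: dx, dy, dz in m, then a rotation vector rx, ry, rz in degrees; each row is the pose to reach, as a shift and turn from the pose commanded when the command began, along the tool's axes at that moment; what a row does not reach only later rows make up. A row lasts 1/12 s, in which the tool goes at most 0.0417 m and 7.16 degrees, less where a joint would pass 70% of its speed; a pose out of reach is approached as far as the arm can. OPENING is the finger opening in m, set as the command begins (- or left out keeps the last). The fingers move at their own pace and stop on an object; FORCE is the grip in N (left out, the last holds). Time passes only in rows, so rows that do not move let the fingers close. It prints the time, the measured TCP pose, the force, the opening and the grip force at its end.
- r.get_state(): the state, without advancing time (a new reading comes with each control period).
- r.capture(name): name is "scene" or "top" or "wrist"; returns a dict with "frame" (400x640x3 uint8, red, green, blue), "z_map" (400x640 float32, m along the optical axis (not along the pixel's ray), 0 where there is no reading), "fx", "fy", "cx", "cy" (pixels), "cam_to_world" (4x4, takes a point from camera to world coordinates). Camera axes: x right, y down, z forward; pixel columns grow to the right and rows downward; lengths in m; the calibration is good to about 2 mm. A picture is of the moment at which its call begins.
- r.close_job(): hands the job in; it is judged then, once.
The state is a dict: "time_s": time; "joints": joint angles; "qd": joint speeds; "joint_torque": joint torques, N m; "tcp_pos": TCP position; "eef_rot": TCP orientation; "contact_force": force on the tool from outside, world axes, zero at the start; "moment": the same for the moment, N m; "gripper_width": finger opening in m; "gripper_force": force on a finger pad.
Only numpy, scipy, OpenCV 4.12 (cv2) and the standard library are available. Lean on these libraries where they do the work, as an engineer would, in place of code of your own. Each camera call takes 0.05 s, during which the arm holds its last target. There are 200 camera calls.

## Working session

There is one attempt and no reset: what is moved stays moved. The work goes in short steps, Python scripts to look and compute and a shell command to move; the robot and the scene stay as the last step left them, time stands still between calls to the robot, and variables do not carry over. Pictures are saved under pics/ and viewed, at most 10 in all, crops included, and the job is handed in when it is done.

```bash
ls; mkdir -p pics
python3 - <<'E'
from plant import r
import cv2,numpy as np
s=r.get_state();print(s['time_s'],s['tcp_pos'],s['eef_rot'],r.grip_depth,s['gripper_width'])
for n in('scene','top'):
    c=r.capture(n);np.savez(n+'0.npz',**c);cv2.imwrite(f'pics/{n}0.png',c['frame'][:,:,::-1]);print(n,c['fx'],c['cam_to_world'].round(3).tolist())
E
```

```text
drive.py
pics
plant.py
0.0 [ 0.19528999 -0.64558738  0.22561773] [ 1.79902543e+02 -7.13531198e-03 -1.63176933e+02] 0.0188 0.08792905889271675
scene 439.73066865703 [[0.892, -0.244, 0.382, 0.149], [-0.453, -0.504, 0.736, -0.338], [0.013, -0.829, -0.559, 0.527], [0.0, 0.0, 0.0, 1.0]]
top 386.89126276895854 [[0.013, -0.997, 0.078, 0.411], [-1.0, -0.013, 0.009, 0.292], [-0.008, -0.078, -0.997, 0.934], [0.0, 0.0, 0.0, 1.0]]
```

View pics/scene0.png

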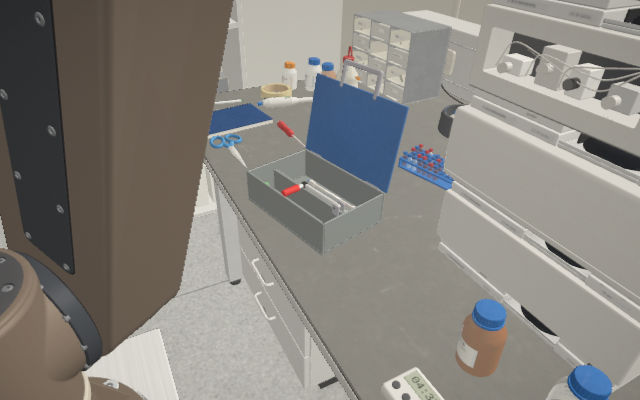

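View pics/top0.png

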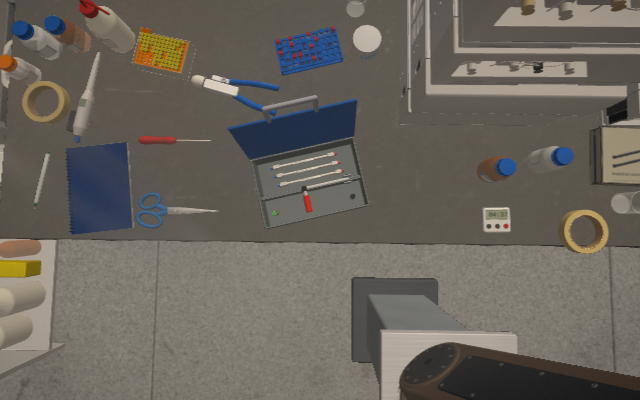

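The scene view shows the box around (315,200) with the lid leaning back. In the top view the box is centred near (310,185), the red crossbar is at (307,202) and the handle at (291,105). Next I measure the rim, crossbar and handle.

```bash
cat > h.py <<'E'
import numpy as np,cv2
def cloud(c):
    v,u=np.mgrid[0:400,0:640];z=c['z_map']
    P=np.stack([(u-c['cx'])/c['fx']*z,(v-c['cy'])/c['fy']*z,z],-1);T=c['cam_to_world']
    return P@T[:3,:3].T+T[:3,3]
def ray(c,u,v,h):
    T=c['cam_to_world'];d=T[:3,:3]@np.array([(u-c['cx'])/c['fx'],(v-c['cy'])/c['fy'],1]);o=T[:3,3]
    return o+d*(h-o[2])/d[2]
def red(c):
    h=cv2.cvtColor(c['frame'],cv2.COLOR_RGB2HSV);return ((h[...,0]<8)|(h[...,0]>172))&(h[...,1]>150)&(h[...,2]>90)
E
python3 - <<'E'
from h import *
c=dict(np.load('top0.npz'));P=cloud(c)
m=np.zeros((400,640),bool);m[125:235,225:385]=1
rim=m&(P[...,2]>.066)&(P[...,2]<.074)
hsv=cv2.cvtColor(c['frame'],cv2.COLOR_RGB2HSV)
blue=(hsv[...,0]>100)&(hsv[...,0]<130)&(hsv[...,1]>120)
q=P[rim&~blue&~red(c)];print(len(q));
r_=cv2.minAreaRect(q[:,:2].astype(np.float32)*1000);print('rim',r_,cv2.boxPoints(r_).round(1).tolist())
k=red(c)&m;vu=np.argwhere(k);mn=vu.mean(0);print('red',len(vu),mn,ray(c,mn[1],mn[0],.060),P[k].mean(0),P[k][:,2].max())
rr=cv2.minAreaRect(np.array([ray(c,u,v,.062)[:2] for v,u in vu],np.float32)*1000);print(rr)
b=blue.copy();b[:95]=0;b[160:]=0;b[:,:225]=0;b[:,360:]=0
B=P[b&(P[...,2]>.08)];cen=B.mean(0);w=np.linalg.svd(B-cen,full_matrices=False)[2];print('lid',cen,w.round(3).tolist(),B[:,2].max())
H=P[95:130,255:325].reshape(-1,3);H=H[H[:,2]>.255];print('handle',len(H),H.mean(0),H.min(0),H.max(0))
E
```

```text
729
rim ((495.7558898925781, 329.63543701171875), (161.20216369628906, 239.95828247070312), 13.586268424987793) [[389.20001220703125, 427.29998779296875], [445.6000061035156, 194.10000610351562], [602.2999877929688, 231.89999389648438], [545.9000244140625, 465.20001220703125]]
red 94 [201.04255319 309.19148936] [0.45295815 0.32868833 0.06      ] [0.45323629 0.32837453 0.06153276] 0.06931066537871144
((493.2898254394531, 297.4114685058594), (37.3978157043457, 144.17755126953125), 55.14527893066406)
lid [0.59093441 0.34951197 0.17378388] [[0.231, -0.972, -0.043], [0.015, 0.048, -0.999], [-0.973, -0.23, -0.026]] 0.9342805002360085
handle 397 [0.60544137 0.35512166 0.29434828] [0.41077714 0.29217008 0.25529621] [0.62631207 0.40557885 0.9342805 ]
```

```bash
cat >> h.py <<'E'
C=np.array([.4958,.3296]);th=np.radians(13.57);X=np.array([np.cos(th),np.sin(th)]);Y=np.array([-X[1],X[0]])
def box(p): p=np.asarray(p);d=p[...,:2]-C;return np.stack([d@X,d@Y,p[...,2]],-1)
E
python3 - <<'E'
from h import *
c=dict(np.load('top0.npz'));P=box(cloud(c));ok=c['z_map']>0
k=red(c)&ok;k[:185]=0;k[218:]=0;k[:,290:]&=True;k[:,:295]=0;k[:,320:]=0;print('red',k.sum(),np.median(P[k],0),P[k].min(0),P[k].max(0))
H=P[95:130,255:325][ok[95:130,255:325]];H=H[(H[:,2]>.262)&(H[:,2]<.3)];print('handle',len(H),np.median(H,0),H.min(0),H.max(0))
c2=dict(np.load('scene0.npz'));k=red(c2)&(c2['z_map']>0);k[:175]=0;k[200:]=0;k[:,:270]=0;k[:,320:]=0;Q=box(cloud(c2));print('red scene',np.median(Q[k],0))
A=np.concatenate([P[ok],Q[c2['z_map']>0]]);A=A[(A[:,2]<.8)]
print('cols y -0.9.. ; rows x')
ys=np.arange(-.9,.3,.1);print('      ',ys.round(1))
for x in np.arange(-.5,.25,.08):
    print(round(x,2),[int(1000*np.max(A[(abs(A[:,0]-x)<.04)&(abs(A[:,1]-y)<.05),2],initial=-1)) for y in ys])
E
```

```text
red 89 [-0.04639725  0.01369307  0.06590832] [-0.06428124  0.00817221  0.00565421] [-0.02777753  0.01989362  0.06931067]
handle 368 [ 0.11774014 -0.00096151  0.27991904] [ 0.11178232 -0.04941268  0.2621228 ] [0.12484418 0.04961927 0.28405171]
red scene [-0.0493355   0.01125518  0.06495822]
cols y -0.9.. ; rows x
       [-0.9 -0.8 -0.7 -0.6 -0.5 -0.4 -0.3 -0.2 -0.1 -0.   0.1  0.2]
-0.5 [-787, -785, -786, -789, -785, 5, 464, 453, 297, -2, -785, -786]
-0.42 [-785, -786, -786, -782, -784, 4, 490, 375, 343, -696, -787, -787]
-0.34 [-1000, -794, 4, 26, -786, -786, 526, 481, 1, -787, -787, -788]
-0.26 [-1000, 0, 71, 29, 27, 5, 5, -786, -785, -785, -788, -787]
-0.18 [-1000, 23, 71, 29, 7, 28, 7, 5, 5, 3, -789, -787]
-0.1 [-1000, 46, 48, 109, 109, 108, 6, 7, 73, 73, 72, 6]
-0.02 [-1000, 70, 137, 333, 359, 108, 6, 6, 72, 69, 73, 9]
0.06 [-1000, -1000, 137, 295, 461, 548, 550, 550, 193, 197, 191, 5]
0.14 [-1000, -1000, -1000, -1000, -1000, 447, 514, 532, 271, 284, 239, 15]
0.22 [-1000, -1000, -1000, -1000, -1000, -1000, 392, 7, 6, 17, 26, 24]
```

Everything agrees with the given geometry: the rim measures 161×240, the crossbar is at (-47,14) and the handle at (118,-1,280). I move around the base with two waypoints.

```bash
python3 drive.py '[[-0.02,0.02,0,0,0,0],[-0.342,0.358,0,0,0,3.2],[-0.342,0.358,0,0,0,3.2],[-0.342,0.358,0,0,0,3.2],[-0.342,0.358,0,0,0,3.2],[-0.342,0.358,0,0,0,3.2],[-0.342,0.358,0,0,0,3.2],[-0.342,0.358,0,0,0,3.2],[-0.342,0.358,0,0,0,3.2],[-0.342,0.358,0,0,0,3.2],[-0.342,0.358,0,0,0,3.2],[-0.342,0.358,0,0,0,3.2]]'
cat > st.py <<'E'
from plant import r
from h import *
s=r.get_state();print(s['time_s'],'tcp box',box(s['tcp_pos']).round(4),'rot',np.round(s['eef_rot'],2),'q',np.round(s['joints'],1),'F',np.round(s['contact_force'],1),'w',round(s['gripper_width'],4),'gf',s['gripper_force'])
E
python3 st.py
```

```text
time_s: 1.1
tcp_pos: [0.4155, -0.2099, 0.2266]
eef_rot: [180.0, 0.0, -166.4]
contact_force: [1.7, -0.6, -0.0]
gripper_width: 0.0874
gripper_force: 0.0
1.1 tcp box [-0.2046 -0.5056  0.2266] rot [ 1.8000e+02  2.0000e-02 -1.6636e+02] q [ -2.5   0.4 -24.6  -0.  -65.  -73.9] F [ 1.7 -0.6 -0. ] w 0.0874 gf 0.0
```

```bash
python3 drive.py '[[-0.155,0.515,0,0,0,0],[-0.155,0.515,0,0,0,0],[-0.155,0.515,0,0,0,0],[-0.155,0.515,0,0,0,0],[-0.155,0.515,0,0,0,0],[-0.155,0.515,0,0,0,0],[-0.155,0.515,0,0,0,0],[-0.155,0.515,0,0,0,0],[-0.155,0.515,0,0,0,0],[-0.155,0.515,0,0,0,0],[-0.155,0.515,0,0,0,0],[-0.155,0.515,0,0,0,0]]' >/dev/null; python3 drive.py '[[0,0,0,0,0,0],[0,0,0,0,0,0]]' >/dev/null;python3 st.py
python3 - <<'E'
from plant import r
import cv2,numpy as np
from h import *
c=r.capture('wrist');np.savez('w1.npz',**c);cv2.imwrite('pics/w1.png',c['frame'][:,:,::-1])
k=red(c)&(c['z_map']>0);P=box(cloud(c))
n,l,s,ce=cv2.connectedComponentsWithStats(k.astype(np.uint8))
for i in range(1,n):
    if s[i,4]>150:
        q=P[l==i];print(s[i],ce[i],np.median(q,0),q.min(0),q.max(0))
E
```

```text
2.2667 tcp box [-0.0618 -0.0267  0.2255] rot [-1.7994e+02 -9.0000e-02 -1.6621e+02] q [  54.5    6.8  -17.8   -0.   -65.6 -130.7] F [-0.3  0.3  0.4] w 0.0876 gf 0.0
[361 180  14  36 437] [367.56979405 197.64302059] [-0.04604129  0.01515528  0.06522978] [-0.06346251  0.00926836  0.05810638] [-0.02589405  0.02213998  0.06813751]
```

View pics/w1.png

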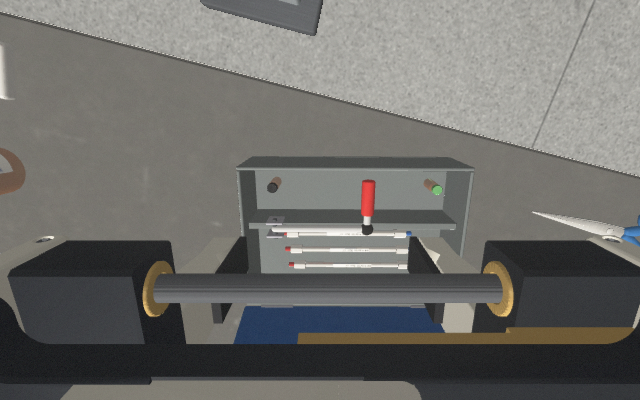

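The wrist view shows the red crossbar at (367,198) with the black ball at (367,229), which puts the crossbar at (-46,15,60) in the box frame. I descend over it.

```bash
python3 drive.py '[[-0.015,0.042,0,0,0,0.2],[-0.015,0.042,0.04,0,0,0.2],[-0.015,0.042,0.08,0,0,0.2],[-0.015,0.042,0.12,0,0,0.2],[-0.015,0.042,0.15,0,0,0.2],[-0.015,0.042,0.17,0,0,0.2],[-0.015,0.042,0.183,0,0,0.2],[-0.015,0.042,0.183,0,0,0.2],[-0.015,0.042,0.183,0,0,0.2]]' >/dev/null; python3 st.py; python3 drive.py '[[0,0,0,0,0,0],[0,0,0,0,0,0],[0,0,0,0,0,0],[0,0,0,0,0,0],[0,0,0,0,0,0],[0,0,0,0,0,0]]' 0.0 10;python3 st.py
```

```text
3.0667 tcp box [-0.0471  0.0121  0.0435] rot [-1.7994e+02 -6.0000e-02 -1.6663e+02] q [  56.6   20.3  -27.1    0.   -42.6 -133.3] F [0.1 0.9 1.3] w 0.0878 gf 0.0
time_s: 3.57
tcp_pos: [0.4472, 0.3318, 0.044]
eef_rot: [180.0, 0.0, -166.6]
contact_force: [-0.1, -0.2, 0.1]
gripper_width: 0.0534
gripper_force: 0.0
3.5667 tcp box [-0.0467  0.0136  0.044 ] rot [ 1.7997e+02  3.0000e-02 -1.6656e+02] q [  56.7   20.3  -27.1   -0.   -42.6 -133.3] F [-0.1 -0.2  0.1] w 0.0534 gf 0.0
```

```bash
python3 drive.py '[[0,0,0,0,0,0],[0,0,0,0,0,0],[0,0,0,0,0,0],[0,0,0,0,0,0],[0,0,0,0,0,0],[0,0,0,0,0,0],[0,0,0,0,0,0],[0,0,0,0,0,0],[0,0,0,0,0,0]]';python3 st.py
```

```text
time_s: 4.32
tcp_pos: [0.4469, 0.3338, 0.0437]
eef_rot: [179.8, 0.1, -166.5]
contact_force: [-5.6, 7.5, 0.1]
gripper_width: 0.0138
gripper_force: 10.0
4.3167 tcp box [-0.0466  0.0155  0.0437] rot [ 1.7984e+02  7.0000e-02 -1.6654e+02] q [ 5.680e+01  2.030e+01 -2.700e+01 -1.000e-01 -4.250e+01 -1.333e+02] F [-5.6  7.5  0.1] w 0.0138 gf 10.00520758330822
```

```bash
python3 drive.py '[[0,0,-0.015,0,0,0],[0,-0.0035,-0.03,0,0,0],[0,-0.009,-0.0435,0,0,0],[0,-0.0165,-0.0565,0,0,0],[0,-0.026,-0.068,0,0,0],[0,-0.037,-0.078,0,0,0],[0,-0.049,-0.0865,0,0,0],[0,-0.063,-0.093,0,0,0],[0,-0.077,-0.0975,0,0,0],[0,-0.092,-0.0995,0,0,0],[0,-0.104,-0.0995,0,0,0],[0,-0.112,-0.099,0,0,0]]'; python3 drive.py '[[0,0,0,0,0,0],[0,0,0,0,0,0]]'; python3 st.py
```

```text
time_s: 5.32
tcp_pos: [0.4741, 0.2228, 0.143]
eef_rot: [179.9, 0.1, -166.6]
contact_force: [-12.6, 17.6, 14.6]
gripper_width: 0.0172
gripper_force: 10.0
time_s: 5.48
tcp_pos: [0.4735, 0.2248, 0.143]
eef_rot: [179.7, 0.1, -166.6]
contact_force: [-6.4, 13.1, 9.4]
gripper_width: 0.0133
gripper_force: 10.0
5.4833 tcp box [-0.0463 -0.0967  0.143 ] rot [ 1.7974e+02  1.2000e-01 -1.6662e+02] q [  46.7   10.5  -25.    -0.2  -54.3 -123.3] F [-6.4 13.1  9.4] w 0.0133 gf 10.008560679852962
```

The tip is at y=-96.7, where the stop should put it. I open the fingers, rise and look.

```bash
python3 drive.py '[[0,0,0,0,0,0],[0,0,0,0,0,0],[0,0,0,0,0,0],[0,0,0,0,0,0],[0,0,0,0,0,0],[0,0,0,0,0,0],[0,0,0,0,0,0],[0,0,0,0,0,0]]' 0.088 >/dev/null; python3 st.py;  python3 drive.py '[[0,0,-0.03,0,0,0],[0,0,-0.06,0,0,0],[0,0,-0.1,0,0,0],[0,0,-0.1,0,0,0]]'>/dev/null; python3 st.py
python3 - <<'E'
from plant import r
from h import *
for n in('wrist','top'):
    c=r.capture(n);np.savez(n[0]+'2.npz',**c)
    k=red(c)&(c['z_map']>0);P=box(cloud(c));k&=(np.abs(P[...,0]+.04)<.06)&(np.abs(P[...,1])<.13)
    q=P[k];print(n,len(q),np.median(q,0),q.min(0),q.max(0))
E
```

```text
6.15 tcp box [-0.0472 -0.0987  0.1424] rot [-1.7999e+02 -2.0000e-02 -1.6658e+02] q [  46.7   10.5  -25.1    0.   -54.4 -123.3] F [-0.4  0.2  0.2] w 0.0611 gf 0.0
6.4833 tcp box [-0.0436 -0.0976  0.2503] rot [ 179.81    0.6  -166.5 ] q [  46.7    5.2  -16.3    0.2  -67.9 -123.3] F [1.2 1.2 0.5] w 0.0856 gf 0.0
wrist 743 [-0.04647635 -0.09578513  0.16452719] [-0.06362028 -0.1023442   0.15662255] [-0.02615894 -0.08925285  0.16722109]
  return _methods._mean(a, axis=axis, dtype=dtype,
  ret = um.true_divide(
Traceback (most recent call last):
ValueError: zero-size array to reduction operation minimum which has no identity
```

```bash
python3 - <<'E'
from h import *
A=[]
for f in('top0','scene0'):
    c=dict(np.load(f+'.npz'));A.append(box(cloud(c))[c['z_map']>0])
A=np.concatenate(A);A=A[(A[:,2]>.2)&(A[:,2]<.75)]
for x in np.arange(-.05,.3,.05):
    q=A[(abs(A[:,0]-x)<.025)&(A[:,1]<-.13)&(A[:,1]>-.5)];print(round(x,2),len(q),np.percentile(q[:,1],99.5) if len(q) else None)
E
python3 drive.py '[[0,0.03,-0.03,0,0,0],[0,0.06,-0.06,0,0,-7],[0,0.098,-0.085,0,0,-14],[0,0.098,-0.085,0,0,-21],[0,0.098,-0.085,0,0,-28],[0,0.098,-0.085,0,0,-35],[0,0.098,-0.085,0,0,-42],[0,0.098,-0.085,0,0,-49],[0,0.098,-0.085,0,0,-56],[0,0.098,-0.085,0,0,-63],[0,0.098,-0.085,0,0,-70],[0,0.098,-0.085,0,0,-77]]' >/dev/null; python3 st.py
```

```text
-0.05 0 None
0.0 3923 -0.44207807489249074
0.05 34303 -0.24839850303091054
0.1 18906 -0.2333906029133017
0.15 1683 -0.2434030543394847
0.2 707 -0.255694386424153
0.25 294 -0.2676706177224307
7.5833 tcp box [-0.0473 -0.0008  0.3259] rot [ 1.799e+02 -1.000e-01 -8.922e+01] q [ 55.6   6.   -5.5  -0.  -78.6 -54.8] F [-0.2 -0.3 -0.9] w 0.0874 gf 0.0
```

```bash
python3 drive.py '[[-0.008,-0.035,0,0,0,-6.5],[-0.016,-0.07,0,0,0,-12.8],[-0.025,-0.11,0,0,0,-12.8],[-0.034,-0.15,0,0,0,-12.8],[-0.037,-0.162,0,0,0,-12.8],[-0.037,-0.162,0,0,0,-12.8],[-0.037,-0.162,0,0,0,-12.8],[-0.037,-0.162,0,0,0,-12.8]]' >/dev/null; python3 st.py
python3 - <<'E'
from plant import r
from h import *
c=r.capture('wrist');np.savez('w3.npz',**c);cv2.imwrite('pics/w3.png',c['frame'][:,:,::-1])
P=box(cloud(c));k=(c['z_map']>0)&(P[...,2]>.262)&(P[...,2]<.295)&(abs(P[...,1])<.06)&(abs(P[...,0]-.12)<.04);q=P[k];print(len(q),np.median(q,0) if len(q) else 0, q.min(0),q.max(0))
E
```

```text
8.25 tcp box [ 0.1187 -0.0014  0.3263] rot [ 1.799e+02 -5.000e-02 -7.677e+01] q [ 45.9  21.6  14.9  -0.  -83.5 -32.7] F [-0.6 -0.8  0. ] w 0.0877 gf 0.0
1820 [ 0.12092188 -0.01020843  0.27968327] [ 0.11406036 -0.04924135  0.2621025 ] [0.12616866 0.0462215  0.28298182]
```

View pics/w3.png

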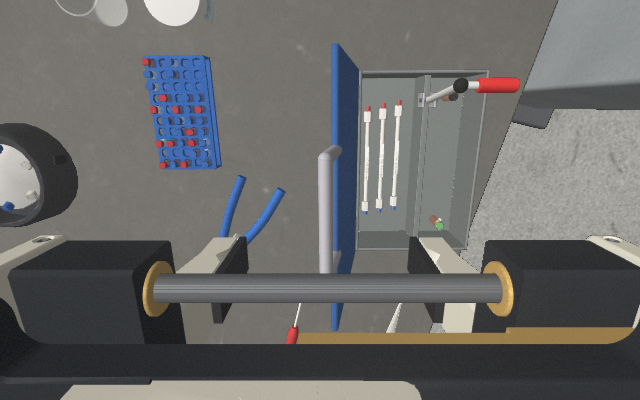

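The handle bar shows as the vertical grey bar at (325,215), midway between the fingers at x=0.120. The raised stay is at (460,85). I descend and pinch.

```bash
python3 drive.py '[[0,-0.0015,0.02,0,0,0],[0,-0.0015,0.04,0,0,0],[0,-0.0015,0.058,0,0,0],[0,-0.0015,0.067,0,0,0],[0,-0.0015,0.067,0,0,0]]' >/dev/null; python3 st.py; python3 drive.py '[[0,0,0,0,0,0],[0,0,0,0,0,0],[0,0,0,0,0,0],[0,0,0,0,0,0],[0,0,0,0,0,0],[0,0,0,0,0,0],[0,0,0,0,0,0],[0,0,0,0,0,0],[0,0,0,0,0,0],[0,0,0,0,0,0],[0,0,0,0,0,0],[0,0,0,0,0,0]]' 0.0 12 >/dev/null; python3 drive.py '[[0,0,0,0,0,0],[0,0,0,0,0,0],[0,0,0,0,0,0],[0,0,0,0,0,0]]'>/dev/null;python3 st.py
```

```text
8.7167 tcp box [ 0.1192 -0.0014  0.259 ] rot [ 1.7985e+02 -5.0000e-02 -7.6730e+01] q [ 45.9  22.9   8.4  -0.  -75.7 -32.6] F [-0.3  0.6  0.1] w 0.0878 gf 0.0
10.05 tcp box [ 0.1203 -0.0014  0.2604] rot [ 1.7994e+02 -1.0000e-02 -7.6760e+01] q [ 45.9  22.9   8.6  -0.  -75.8 -32.6] F [-4.7 -1.7  1.2] w 0.0092 gf 11.997786462306976
```

```bash
python3 drive.py '[[0,0.0104,-0.0018,0,0,0],[0,0.027,-0.0035,0,0,0],[0,0.044,-0.0039,0,0,0],[0,0.0605,-0.0029,0,0,0],[0,0.077,-0.0007,0,0,0],[0,0.0935,0.003,0,0,0],[0,0.1097,0.008,0,0,0],[0,0.1254,0.014,0,0,0],[0,0.1404,0.0214,0,0,0],[0,0.1404,0.0214,0,0,0]]' ; python3 st.py
```

```text
time_s: 10.88
tcp_pos: [0.4742, 0.3236, 0.2386]
eef_rot: [180.0, 0.0, -76.7]
contact_force: [-0.2, -0.6, -0.9]
gripper_width: 0.0093
gripper_force: 12.0
10.8833 tcp box [-0.0224 -0.0008  0.2386] rot [ 1.7995e+02  5.0000e-02 -7.6750e+01] q [ 53.8  10.7 -11.3  -0.1 -68.1 -40.5] F [-0.2 -0.6 -0.9] w 0.0093 gf 11.997252255678177
```

```bash
python3 drive.py '[[0,0.007,0.004,0,0,0],[0,0.0145,0.0086,0,0,0],[0,0.02,0.0122,0,0,0],[0,0.025,0.0158,0,0,0],[0,0.03,0.0197,0,0,0],[0,0.0335,0.0225,0,0,0],[0,0.0335,0.0225,0,0,0],[0,0.0335,0.0225,0,0,0]]' ; python3 st.py;python3 drive.py '[[0,0.002,0.0018,0,0,0],[0,0.0043,0.0038,0,0,0],[0,0.0043,0.0038,0,0,0],[0,0.0043,0.0038,0,0,0]]' ; python3 st.py
```

```text
time_s: 11.55
tcp_pos: [0.4437, 0.3164, 0.2163]
eef_rot: [179.9, -0.0, -76.8]
contact_force: [-3.9, -3.8, 4.7]
gripper_width: 0.0091
gripper_force: 12.0
11.55 tcp box [-0.0537 -0.0007  0.2163] rot [ 1.7994e+02 -5.0000e-02 -7.6760e+01] q [ 56.1   8.8 -16.6  -0.  -64.7 -42.8] F [-3.9 -3.8  4.7] w 0.0091 gf 12.00702354311943
time_s: 11.88
tcp_pos: [0.4396, 0.3153, 0.2125]
eef_rot: [179.9, -0.0, -76.8]
contact_force: [-4.8, -3.6, 5.2]
gripper_width: 0.0096
gripper_force: 12.0
11.8833 tcp box [-0.0579 -0.0007  0.2125] rot [ 1.7994e+02 -5.0000e-02 -7.6770e+01] q [ 56.4   8.6 -17.4  -0.  -64.1 -43.2] F [-4.8 -3.6  5.2] w 0.0096 gf 12.008708417415619
```

```bash
cat > lid.py <<'E'
from plant import r
from h import *
import sys
c=r.capture('scene');cv2.imwrite(f'pics/{sys.argv[1]}.png',c['frame'][:,:,::-1])
h=cv2.cvtColor(c['frame'],cv2.COLOR_RGB2HSV);P=box(cloud(c))
k=(h[...,0]>100)&(h[...,0]<130)&(h[...,1]>120)&(c['z_map']>0)&(abs(P[...,1])<.12)&(P[...,0]<.1)&(P[...,0]>-.07)&(P[...,2]>.075)&(P[...,2]<.26)
q=P[k];q=q[:,[0,2]];a,b=np.polyfit(q[:,0],q[:,1],1)
res=q[:,1]-a*q[:,0]-b;q=q[abs(res)<.008];a,b=np.polyfit(q[:,0],q[:,1],1);print(len(q),'lid b',-np.arctan(a),'z at hinge',a*.08+b)
E
python3 lid.py s4
```

```text
653 lid b 0.8472538475439668 z at hinge 0.06997312684787048
```

View pics/s4.png

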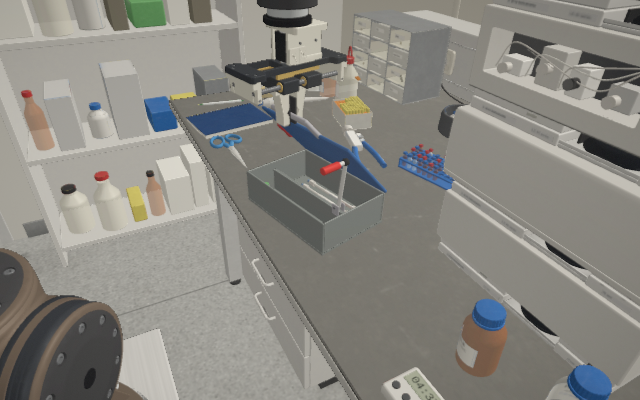

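The lid is at b≈0.847, effectively on the ball, with the red crossbar upright at (332,168). I press in slightly, release and rise.

```bash
python3 drive.py '[[0,0.0008,0.001,0,0,0],[0,0.0012,0.0015,0,0,0],[0,0.0012,0.0015,0,0,0]]' >/dev/null; python3 st.py; python3 drive.py '[[0,0,0,0,0,0],[0,0,0,0,0,0],[0,0,0,0,0,0],[0,0,0,0,0,0],[0,0,0,0,0,0],[0,0,0,0,0,0],[0,0,0,0,0,0],[0,0,0,0,0,0],[0,0,0,0,0,0],[0,0,0,0,0,0]]' 0.088 >/dev/null; python3 st.py; python3 lid.py s5
```

```text
12.1833 tcp box [-0.0589 -0.0007  0.2116] rot [ 1.7997e+02 -4.0000e-02 -7.6770e+01] q [ 56.5   8.5 -17.6   0.  -63.9 -43.3] F [-4.8 -3.7  7.3] w 0.0093 gf 12.008971273899078
13.0167 tcp box [-0.0585 -0.0003  0.2114] rot [-180.      0.    -76.76] q [ 56.5   8.5 -17.6   0.  -63.8 -43.3] F [ 0.6 -0.3  0.4] w 0.0706 gf 0.0
607 lid b 0.8422381129558255 z at hinge 0.06982448337292858
```

```bash
python3 drive.py '[[0,0,0,0,0,0],[0,0,0,0,0,0],[0,0,-0.02,0,0,0],[0,0,-0.05,0,0,0],[0,0,-0.085,0,0,0],[0,0,-0.12,0,0,0],[0,0,-0.12,0,0,0],[0,0,-0.12,0,0,0],[0,0,-0.12,0,0,0]]' >/dev/null; python3 st.py; python3 lid.py s6
```

```text
13.8167 tcp box [-5.890e-02 -3.000e-04  3.311e-01] rot [ 1.7998e+02  3.0000e-02 -7.6770e+01] q [ 56.5   4.8  -6.3  -0.  -78.9 -43.3] F [-0.6 -0.3 -0.5] w 0.0873 gf 0.0
738 lid b 0.8425514661598086 z at hinge 0.0698103677147325
```

View pics/s6.png

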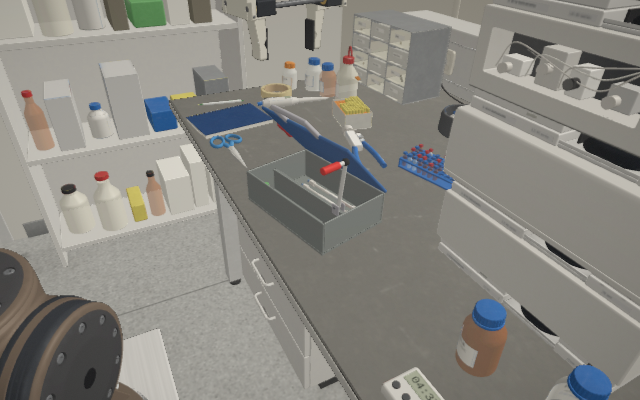

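The lid rests on the stay's ball at (343,163) with b≈0.84, and the gripper is clear above it. I hand the job in.

```bash
python3 -c "
from plant import r
print(r.close_job())"
```

```text
the job is handed in; nothing more can be done
None
```

The stay is up on its stop, the lid rests propped on it at about 0.84 rad with the gripper clear, and the job was handed in at about 14 s; no verdict was printed.

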